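# Knock the jammed pressing block out of an oat-bar mould

## Task

The bamboo pressing block is jammed flush in the steel oat-bar mould. Take the C-shaped knockout tool from the bamboo tray by its wooden handle, feel with a light touch for the hole under the mould and push the tool's rod up through it until the block stands about 15 mm proud, still held upright in the mould; never jab or press hard on the mould. Then stand the tool upright back in the bamboo tray, let go of it, and leave the cup, sugar pot, formula container and spoon alone.

Things in the scene. Friction and masses are not known exactly. Their poses are not given: they have to be found in the camera images.
- mould: Steel oat-bar mould, fixed: a frame 62 mm (x) by 120 mm (y), top rim 100 mm above the counter, standing like a bridge on two side legs (inner faces at y = +-50 mm), so below it is open to front (-x) and back (+x). Origin: on the counter under the centre; z up, y along its long side. The tool pressing on it with over 25 N damages it: touch with a few newtons, moving slowly.
- mould_mouth (a point): Centre of the mouth of the mould's pocket (38 mm in x, 72 mm in y, 30 mm deep), level with the rim, 100 mm above the counter; axes as the mould's.
- mould_floor (a point): Centre of the underside of the pocket's floor, a 6 mm steel plate, 64 mm above the counter (the frame round it reaches 1 mm lower). It has one through hole, 18 mm in x by 10.5 mm in y, at x = 0 but displaced along y from this point by an unknown amount, different each time, up to 12 mm either way: it cannot be seen and must be felt for from below. Axes as the mould's.
- block_top (a point): Centre of the top of the bamboo block (36 mm in x, 70 in y, 29 high, 60 g). At the start it rests on the pocket's floor, top 1 mm below the rim. Spring cheeks in the pocket's end walls grip it: sliding it up takes about 4 to 20 N, and it stays where it is left by friction if it stands less than 20 mm proud; higher it may topple. Axes as the mould's.
- tool_grip (a point): Centre of the wooden handle (24 mm square, 44 mm high) on top of the loose C-shaped steel knockout tool (about 380 g, 160 mm high), 138 mm above the underside of its foot. Tool axes: z up, the C is open towards +x; handle and rod on one vertical line (x = y = 0). The mould fits into the C between rod tip and top arm. At the start it stands upright in the tray.
- tool_tip (a point): Top centre of the tool's upright rod (8 mm in diameter, 37 mm long, standing on the foot), 45 mm above the foot's underside and 93 mm straight below the handle's centre; axes as the tool's.
- tool_foot (a point): Underside of the tool's foot, below the rod. The foot is a plate 44 mm wide (y), 8 mm thick, from x = -60 to +14 mm; an upright spine (x = -60 to -50 mm, 20 mm wide) joins it to the top arm (24 mm wide, x = -60 to +14 mm, 106 to 116 mm above the foot's underside), which carries the handle.
- tray: Fixed bamboo tray, 200 mm (x) by 260 mm (y), walls 6 mm thick and 28 mm high, floor 6 mm thick, with one divider at y = 0 that makes two compartments of about 188 by 124 mm. Origin: on the counter under its centre. The tool stands in one compartment, the spoon lies in the other.
- cup: Glass cup, 72 mm wide, 90 mm high, on the counter (bystander; origin under its centre).
- sugar_pot: White ceramic sugar pot with lid, 88 mm wide, 90 mm high (bystander; origin under its centre).
- formula: Closed white formula container, 100 mm wide, 150 mm high (bystander; origin under its centre).
- spoon: Feeding spoon, 140 mm long, lying in the tray along its x (bystander).
There are look-alikes about, which are no part of the job. Leave any blue or yellow look-alike of the part that bears block_top alone.

How it is judged:
On the way, in this order (a step that is already met when the one before it is completed fails the run):
1. the rod is up through the floor's hole and presses on the block (z of tool_tip in the frame of mould above 0.068 m and contact force between tool and block above 1 N), for 0.1 s.
2. the rod has pushed the block up to stand 10 to 20 mm proud (z of block_top in the frame of mould_mouth between 0.01 and 0.02 m and contact force between tool and block above 0.3 N), for 0.1 s.
At the end, for the whole second after the job is handed in: The block stands 10 to 20 mm proud of the mould's rim, within 5 mm of the pocket's centre and within 0.15 rad of upright; the tool stands released and upright (within 0.06 rad) on the tray's floor (z of block_top in the frame of mould_mouth between 0.01 and 0.02 m and horizontal distance between block_top and mould_mouth below 0.005 m and angle between block_top's own z axis and vertical below 0.15 rad and x of tool_grip in the frame of tray between -0.1 and 0.1 m and y of tool_grip in the frame of tray between -0.13 and 0.13 m and height (world z) of tool_grip below 0.15 m and angle between tool_grip's own z axis and vertical below 0.06 rad); the robot touches nothing.
It fails at once if the tool presses on the mould with more than 25 N (contact force between tool and mould above 25 N).
It fails at once if the block is raised more than 22 mm proud or tipped over (z of block_top in the frame of mould_mouth above 0.022 m or angle between block_top's own z axis and vertical above 0.3 rad).
It fails at once if the cup, sugar pot, formula container or spoon is moved by more than 20 mm (distance of any of cup, sugar_pot, formula, spoon from where it was at the start of the episode above 0.02 m).
It also fails if it takes over 72 s, if anything falls off the work surface, if the arm or the gripper's body presses on something with over 40 N, if the wrist force passes 120 N, or if a joint passes its speed limit or range.

## Robot

A 6-joint arm with a two-finger parallel gripper is mounted at the origin on the work surface. World frame = base frame: x ahead of the robot, y to its left, z up, the work surface at z = 0. Lengths are in m, angles in rad, forces in N, time in s.
With the tool pointing down it reaches from about 0.25 to 0.8 m from the base axis. Payload 3.9 kg.
Tool frame: the origin (TCP) lies midway between the tips of the shut fingers; the grasp point (between the pads) lies 19 mm behind it (manip.tcp_to_grasp is the distance from the TCP to the grasp point, in m); z points along the fingers, y is the line along which they close (so a half turn about z gives the same grasp; the last joint's range is limited). The gripper opens to 85 mm and grips with 20 to 120 N. Pads are 22 mm wide; open, the fingers measure 114 mm over their backs; the gripper's body (76 mm by 85 mm) begins 54 mm behind the grasp point. The pads swing forward as they close: fully open they stand 13 mm farther back than shut.
Start: joints at [-1.228, 0.26, -0.138, 1.173, 0, 1.571], TCP at [0.176, -0.494, 0.231] pointing down, gripper open.
Joint ranges: [-2.78, 2.78], [-0.83, 1.72], [-1.28, 1.37], [-1.9, 2.12], [-1.57, 1.48], [-3.14, 3.14]. Speed limits (rad/s): [2.57, 2.57, 3.14, 3.14, 3.14, 3.14].

## Interface

Orientations are given as [roll, pitch, yaw] about the fixed x, y, z axes, in that order (R = Rz(yaw) Ry(pitch) Rx(roll)).
In Python, from bench import monitor, vision, ticket, manip gives the robot as it stands.
- The arm moves only by the tool drive_tool, never from a script. Its argument "rows" is a list of rows, each a list of 2 entries, a list of its own where there are three numbers: the shift along the world's x, y, z in cm, then the turn about the world's z in rad. In form: [[[dx, dy, dz], turn], ...]. A call has 1 to 10 rows; each row is the pose to reach, as a shift and turn from the pose commanded when the call began; what a row does not reach only later rows make up. A row lasts 1/8 s, in which the tool goes at most 62.5 mm and 10.7 degrees, less where a joint would pass 70% of its speed; a pose out of reach is approached as far as the arm can. A call with a gripper value outside its range is refused whole. "grip" is the opening, from 0 (shut) to 1 (fully open), set as the call begins (left out, the last holds). The fingers move at their own pace and stop on an object; "grip_force" is the grip in N (left out, the last holds). Time passes only in rows, so rows that repeat a pose let the fingers close. It gives the time, the measured TCP pose, the force, the opening and the grip force at its end, in the units of the state.
- monitor.read_state(): the state, without advancing time (a new reading comes with each control period).
- vision.snapshot(name): name is "scene" or "top" or "wrist"; returns a dict with "pixels" (420x560x3 uint8, red, green, blue), "depth" (420x560 float32, m along the optical axis (not along the pixel's ray), 0 where there is no reading), "vfov" (degrees; the focal length in pixels is half the picture's height over the tangent of half this angle, whatever the lens; pixels are square), "cx", "cy" (the principal point, pixels), "k1" (the pictures are not rectified: a ray, as slopes to the right and down, at radius r is drawn at 1 + k1 r^2 times it, then the intrinsics apply), "world_to_cam" (4x4, takes a point from world to camera coordinates); the wrist camera has in their place "tool_from_camera" (4x4, takes a point from camera to tool coordinates, whose origin is the TCP and whose axes are the flange's). Camera axes: x right, y down, z forward; pixel columns grow to the right and rows downward; lengths in m; the calibration is good to about 2 mm. A picture is of the moment at which its call begins: read the wrist's pose just before it.
- ticket.close_job(): hands the job in; it is judged then, once.
The state is a dict: "time_s": time; "qpos": joint angles; "qvel": joint speeds; "joint_efforts": joint torques, N m; "tcp_pos": TCP position; "orientation": TCP orientation; "contact_force": force on the tool from outside, world axes, zero at the start; "torque": the same for the moment, N m; "width": finger opening in m; "grip_force": force on a finger pad.
Only numpy, scipy, OpenCV 4.12 (cv2) and the standard library are available. Lean on these libraries where they do the work, as an engineer would, in place of code of your own. Each camera call takes 0.05 s, during which the arm holds its last target. There are 200 camera calls.

## Working session

There is one attempt and no reset: what is moved stays moved. The work goes in short steps, Python scripts to look and compute and a tool call to move; the robot and the scene stay as the last step left them, time stands still between calls to the robot, and variables do not carry over. Pictures are saved under pics/ and viewed, at most 10 in all, crops included, and the job is handed in when it is done.

Besides the shell and the picture viewer there is one more tool, called as name([rows], argument=value, ...), one row to a line, values as JSON. drive_tool: Moves the arm, as the interface text tells. Its arguments: {"type":"object","properties":{"rows":{"type":"array"},"grip":{"type":"number"},"grip_force":{"type":"number"}},"required":["rows"]}

```bash
mkdir -p pics; ls; cat > h.py <<'E'
import numpy as np, cv2
from bench import monitor, vision, ticket, manip
from scipy.spatial.transform import Rotation as R
def snap(n):
    s=monitor.read_state(); d=vision.snapshot(n)
    if n=="wrist":
        T=np.eye(4);T[:3,:3]=R.from_euler('xyz',s['orientation']).as_matrix();T[:3,3]=s['tcp_pos']
        d['c2w']=T@d['tool_from_camera']
    else: d['c2w']=np.linalg.inv(d['world_to_cam'])
    return d
def rays(d,uv):
    uv=np.asarray(uv,float).reshape(-1,1,2); f=210/np.tan(np.radians(d['vfov'])/2)
    p=(uv[:,0]-[d['cx'],d['cy']])/f
    q=p.copy()
    for _ in range(20): q=p/(1+d['k1']*(q**2).sum(1,keepdims=True))
    return q
def plane(d,uv,z):
    q=rays(d,uv); v=np.c_[q,np.ones(len(q))]@d['c2w'][:3,:3].T; o=d['c2w'][:3,3]
    return o+v*((z-o[2])/v[:,2])[:,None]
def cloud(d):
    v,u=np.mgrid[0:420,0:560]; q=rays(d,np.c_[u.ravel(),v.ravel()]); z=d['depth'].ravel()[:,None]
    P=np.c_[q*z,z]@d['c2w'][:3,:3].T+d['c2w'][:3,3]; P[z[:,0]==0]=np.nan
    return P.reshape(420,560,3)
def save(n,im): cv2.imwrite('pics/'+n,im[...,::-1])
E
python3 - <<'E'
from h import *
import pickle
print(monitor.read_state(), manip.tcp_to_grasp)
a=snap('scene');b=snap('top')
pickle.dump((a,b),open('first.pkl','wb'))
for d in(a,b): print(d['c2w'].round(3),d['vfov'],d['k1'])
save('scene.png',a['pixels']);save('top.png',b['pixels'])
E
```

```text
pics
{'time_s': 0.0, 'qpos': array([-1.22801720e+00,  2.60668452e-01, -1.39377849e-01,  1.17270862e+00,
       -1.40010245e-05,  1.57079082e+00]), 'qvel': array([ 0.00092491, -0.00030211, -0.00093373,  0.00164178,  0.00155341,
        0.00068799]), 'joint_efforts': array([ 1.39333129e-03, -4.05675888e+01,  2.53923798e+01,  1.86178414e-02,
       -1.45691311e-04, -8.11774242e-06]), 'tcp_pos': array([ 0.17621976, -0.49381031,  0.23046975]), 'orientation': array([-3.13963406e+00,  1.39902055e-05,  3.42784661e-01]), 'contact_force': array([-0.47273102, -0.09124529, -0.57843993]), 'torque': array([ 0.04781433, -0.01315909,  0.03669351]), 'grip_force': 0.0, 'width': 0.08511145418446583} 0.0187
[[-0.506  0.566 -0.651  1.262]
 [ 0.862  0.351 -0.365  0.396]
 [ 0.022 -0.746 -0.666  0.803]
 [ 0.     0.     0.     1.   ]] 51.980856384308424 -0.029451381677045068
[[ 7.000e-03 -9.990e-01  5.400e-02  5.070e-01]
 [-1.000e+00 -7.000e-03  2.000e-03  2.000e-03]
 [-1.000e-03 -5.400e-02 -9.990e-01  1.246e+00]
 [ 0.000e+00  0.000e+00  0.000e+00  1.000e+00]] 43.68444299344956 -0.09415927211778949
```

View pics/scene.png

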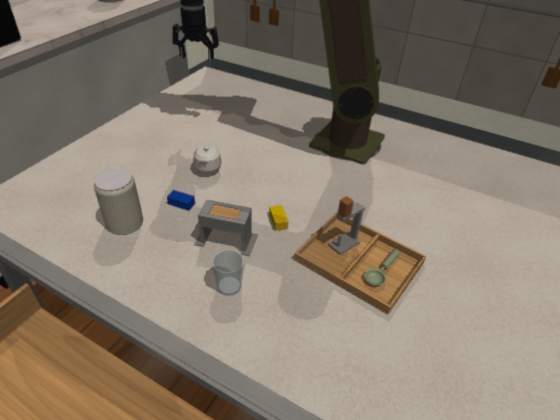

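View pics/top.png

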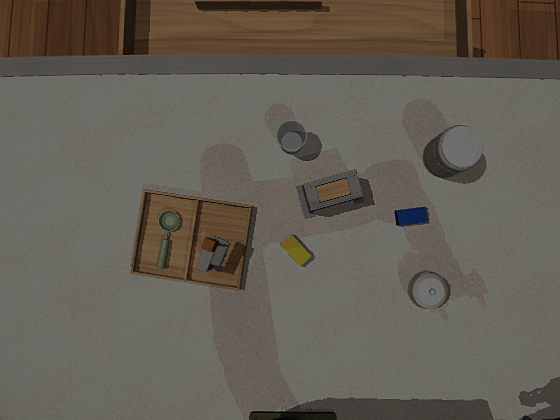

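The scene and top pictures show:
- **Mould:** with its bamboo block, at top (332,192) and scene (226,220).
- **Tool:** in the tray's right compartment, with its brown handle at top (208,243) and scene (346,207).
- **Spoon:** in the other compartment.
- **Candidates for the block:** the orange one in the mould at top (333,190) is the real one. Yellow (296,250) and blue (411,216) are the look-alikes.
- **Candidates for the handle:** only the brown cube on the steel C. The spoon's handle at (165,250) is green.

```bash
python3 - <<'E'
from h import *
import pickle
a,b=pickle.load(open('first.pkl','rb'))
t=b['pixels'][165:300,125:380]; save('crop.png',cv2.resize(t,None,fx=3,fy=3,interpolation=cv2.INTER_CUBIC))
A,B=cloud(a),cloud(b)
for nm,P,(u,v) in [('top handle',B,(208,243)),('scene handle',A,(346,204)),('top block',B,(333,190)),('scene block',A,(226,212))]: print(nm,P[v,u].round(4))
# heights-layers
def rect(P,m,nm):
    p=P[m]; r=cv2.minAreaRect((p[:,:2]*1000).astype(np.float32)); print(nm,len(p),np.round(r[0],1),np.round(r[1],1),round(r[2],1),'z',np.nanmedian(p[:,2]).round(4),'med',np.nanmedian(p,0).round(4))
for P,n in((A,'scene'),(B,'top')):
    d=a if n=='scene' else b
    hsv=cv2.cvtColor(d['pixels'],cv2.COLOR_RGB2HSV)
    x,y,z=P[...,0],P[...,1],P[...,2]
    nearm=(abs(x-B[190,333,0])<.1)&(abs(y-B[190,333,1])<.1)
    neart=(abs(x-B[243,208,0])<.1)&(abs(y-B[243,208,1])<.08)
    rect(P,nearm&(z>.09)&(z<.11),n+' mould rim')
    rect(P,nearm&(z>.09)&(z<.11)&(hsv[...,1]>100),n+' block')
    rect(P,neart&(z>.155)&(z<.175),n+' handle top')
    rect(P,neart&(z>.112)&(z<.130)&(hsv[...,1]<90),n+' arm')
    rect(P,neart&(z>.011)&(z<.02)&(hsv[...,1]<70),n+' foot')
    big=(abs(x-.5)<.3)&(abs(y-.2)<.3)&(z>.02)&(z<.034)&(hsv[...,1]>70)&(y>B[190,333,1]+.08)
    rect(P,big,n+' tray rim')
E
```

```text
top handle [0.5012 0.1743 0.166 ]
scene handle [0.5112 0.1842 0.1634]
top block [ 0.6193 -0.0885  0.0986]
scene block [ 0.6202 -0.0783  0.0981]
scene mould rim 947 [658.2 -70.9] [151.  120.8] 16.5 z 0.0985 med [ 0.6243 -0.0798  0.0985]
scene block 258 [620.3 -82.6] [37.  68.7] 14.5 z 0.0984 med [ 0.6209 -0.082   0.0984]
scene handle top 110 [499.6 180.2] [25.3 24.4] 66.8 z 0.1644 med [0.5028 0.1814 0.1644]
scene arm 168 [477.6 189.6] [26.5 75.3] 65.2 z 0.1207 med [0.4705 0.1957 0.1207]
scene foot 301 [480.2 189.1] [44.9 74.7] 68.2 z 0.0135 med [0.4805 0.1913 0.0135]
scene tray rim 1394 [501.3 180.8] [386.1 204. ] 81.6 z 0.0259 med [0.5131 0.2405 0.0259]
top mould rim 1546 [658.8 -71.3] [147.7 129. ] 16.9 z 0.0994 med [ 0.6195 -0.0865  0.0994]
top block 511 [620.3 -88.1] [36.8 69.4] 16.3 z 0.0987 med [ 0.6194 -0.0884  0.0987]
top handle top 134 [498.3 175.8] [24.7 23.7] 67.3 z 0.1655 med [0.499  0.1742 0.1655]
top arm 249 [476.5 183.1] [24.2 73.7] 69.6 z 0.1215 med [0.4643 0.1875 0.1215]
top foot 269 [478.4 186.7] [49.8 73.3] 67.5 z 0.0138 med [0.477  0.1744 0.0138]
top tray rim 1498 [500.9 179.8] [379.5 199.7] 81.9 z 0.0268 med [0.4997 0.228  0.0268]
```

View pics/crop.png

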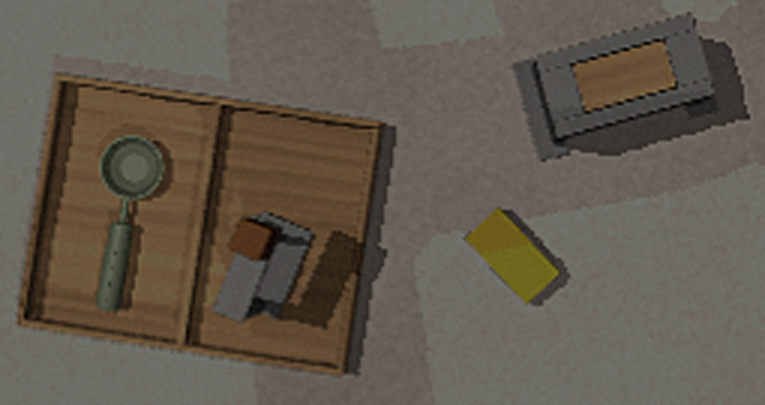

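The crop confirms the brown handle on the steel C, open to the upper left (world +x, slightly −y). The mould's block is plain bamboo. Next I go above the tool for a close wrist look.

drive_tool([
  [[3, 5, 2], -0.1],
  [[6, 11, 4], -0.25],
  [[8.5, 17, 6], -0.4],
  [[11, 23, 8], -0.55],
  [[14, 29, 9], -0.7],
  [[17, 35, 9], -0.73],
  [[20, 41, 9], -0.73],
  [[22, 47, 9], -0.73],
  [[24, 53, 9], -0.73],
  [[26, 58, 9], -0.73],
], grip=1)

```text
time_s: 1.35
tcp_pos: [0.3676, -0.1072, 0.321]
orientation: [-3.092, 0.002, -0.325]
contact_force: [-0.6, -0.0, -0.2]
width: 0.085
grip_force: 0.0
```

drive_tool([
  [[2, 5, 0], 0],
  [[2, 9, 0], 0],
  [[2, 9, 0], 0],
])

```text
time_s: 1.72
tcp_pos: [0.3726, -0.0688, 0.3212]
orientation: [-3.044, 0.004, -0.264]
contact_force: [-0.1, 0.8, 0.2]
width: 0.0854
grip_force: 0.0
```

```bash
python3 - <<'E'
from h import *
import pickle
s=monitor.read_state();print(s['time_s'],s['tcp_pos'],s['orientation'],s['contact_force'])
w=snap('wrist');pickle.dump(w,open('w1.pkl','wb'));print(w['c2w'].round(3),w['vfov'],w['k1']);save('w1.png',w['pixels'])
E
```

```text
1.725 [ 0.3726278  -0.0687852   0.32118075] [-3.04424309  0.00372333 -0.26386281] [-0.05146932  0.84564298  0.22699631]
[[-0.26  -0.936 -0.236  0.434]
 [-0.96   0.226  0.162 -0.1  ]
 [-0.098  0.269 -0.958  0.463]
 [ 0.     0.     0.     1.   ]] 70.69068213450333 -0.013517452494146324
```

View pics/w1.png

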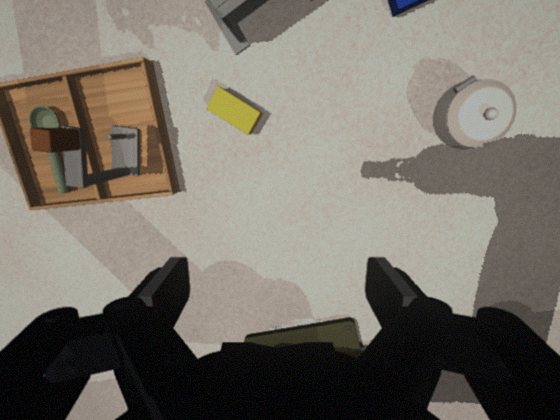

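The wrist view shows the tool at (60,150), the yellow look-alike at (235,110) and the mould's edge at the top. The move lagged behind its command, so I keep going.

drive_tool([
  [[1, 5, 0], -0.03],
  [[2, 10, 0], -0.06],
  [[3, 15, 0], -0.1],
  [[4, 20, 0], -0.13],
  [[4.7, 26, 0], -0.13],
  [[4.7, 26, 0], -0.13],
  [[4.7, 26, 0], -0.13],
  [[4.7, 26, 0], -0.13],
])

```text
time_s: 2.78
tcp_pos: [0.3398, -0.0673, 0.3218]
orientation: [-2.991, 0.004, -0.333]
contact_force: [-0.4, 1.0, -0.5]
width: 0.0854
grip_force: 0.0
```

```bash
python3 - <<'E'
from h import *
import pickle
s=monitor.read_state();print(s['time_s'],s['tcp_pos'],s['orientation'],s['qvel'].round(3))
w=snap('wrist');pickle.dump(w,open('w2.pkl','wb'));print(w['c2w'].round(3));save('w2.png',w['pixels'])
P=cloud(w);hsv=cv2.cvtColor(w['pixels'],cv2.COLOR_RGB2HSV);x,y,z=np.moveaxis(P,-1,0)
def rect(m,nm):
    p=P[m]
    if len(p)<10: print(nm,len(p)); return
    r=cv2.minAreaRect((p[:,:2]*1000).astype(np.float32)); print(nm,len(p),np.round(r[0],1),np.round(r[1],1),round(r[2],1),'z',np.median(p[:,2]).round(4))
n=(abs(x-.49)<.1)&(abs(y-.18)<.08)
rect(n&(z>.155)&(z<.175),'handle')
rect(n&(z>.112)&(z<.130)&(hsv[...,1]<90),'arm')
rect(n&(z>.009)&(z<.02)&(hsv[...,1]<70),'foot')
rect((z>.018)&(z<.034)&(hsv[...,1]>70)&(y>0.05),'rim')
E
```

```text
2.775 [ 0.3397893  -0.06729638  0.321756  ] [-2.9914225   0.00426676 -0.33336102] [-0.003 -0.039 -0.034  0.001 -0.004 -0.001]
[[-0.324 -0.923 -0.208  0.396]
 [-0.934  0.277  0.226 -0.11 ]
 [-0.151  0.268 -0.952  0.462]
 [ 0.     0.     0.     1.   ]]
handle 578 [496.7 177.1] [25.3 24.3] 67.3 z 0.1658
arm 944 [475.2 186.2] [26.3 74.4] 67.2 z 0.122
foot 1072 [457.8 156.7] [125.6  73.7] 54.6 z 0.0144
rim 3850 [507.8 240.8] [262.1 199.3] 82.0 z 0.0264
```

View pics/w2.png

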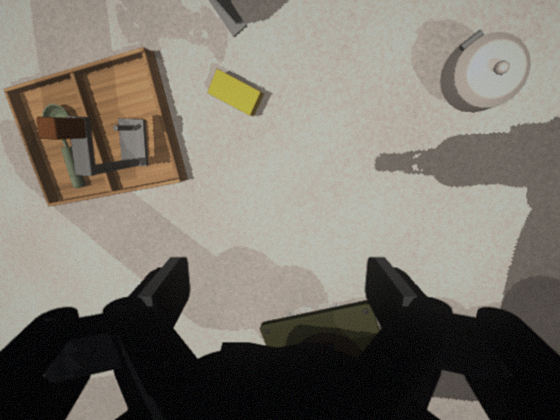

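The view is nearly unchanged: the arm did not follow the command and its roll is off by 0.15 rad. I check the joints before moving again.

```bash
python3 - <<'E'
from h import *
s=monitor.read_state();print({k:np.round(v,3) for k,v in s.items()})
print([a for a in dir(monitor)+dir(manip) if a[0]!='_'])
E
```

```text
{'time_s': np.float64(2.825), 'qpos': array([-0.334, -0.079, -0.297,  1.358,  0.15 ,  3.141]), 'qvel': array([ 0.002,  0.008,  0.005, -0.003,  0.001,  0.   ]), 'joint_efforts': array([ -0.049, -20.846,  26.385,  -0.209,   0.569,  -0.   ]), 'tcp_pos': array([ 0.339, -0.067,  0.322]), 'orientation': array([-2.991,  0.005, -0.333]), 'contact_force': array([-0.189, -0.132, -0.307]), 'torque': array([-0.087,  0.063, -0.037]), 'grip_force': np.float64(0.0), 'width': np.float64(0.085)}
['read_state', 'Unreachable', 'tcp_to_grasp']
```

Joint 6 is at its stop (yaw = q1 + π − q6). I use the half-turned grasp instead, turning positive.

drive_tool([
  [[0, 0, 0], 0.18],
  [[0, 0, 0], 0.36],
  [[0, 0, 0], 0.54],
  [[0, 0, 0], 0.72],
  [[0, 0, 0], 0.9],
  [[0, 0, 0], 1.08],
  [[0, 0, 0], 1.26],
  [[0, 0, 0], 1.44],
  [[0, 0, 0], 1.62],
  [[0, 0, 0], 1.8],
])

```text
time_s: 4.08
tcp_pos: [0.3403, -0.0673, 0.3216]
orientation: [-2.991, 0.004, 1.473]
contact_force: [-0.1, 0.2, -0.5]
width: 0.0856
grip_force: 0.0
```

drive_tool([
  [[2, 4, 0], 0.18],
  [[4, 8, 0], 0.36],
  [[6, 13, 0], 0.54],
  [[8, 18, 0], 0.72],
  [[10, 22, 0], 0.9],
  [[11, 24, 0], 1.08],
  [[12, 25, 0], 1.26],
  [[13, 25, 0], 1.28],
  [[13, 25, 0], 1.28],
])

```text
time_s: 5.2
tcp_pos: [0.4705, 0.1824, 0.3214]
orientation: [-2.991, 0.004, 2.744]
contact_force: [-0.3, 0.6, -0.1]
width: 0.0851
grip_force: 0.0
```

```bash
python3 - <<'E'
from h import *
s=monitor.read_state();print({k:np.round(v,3) for k,v in s.items()})
E
```

```text
{'time_s': np.float64(5.2), 'qpos': array([ 0.436,  0.287,  0.122,  1.514, -0.104,  0.84 ]), 'qvel': array([-0.008, -0.017, -0.016,  0.012,  0.004, -0.001]), 'joint_efforts': array([  0.357, -41.502,  25.429,   0.824,  -0.399,  -0.05 ]), 'tcp_pos': array([0.47 , 0.182, 0.321]), 'orientation': array([-2.991,  0.004,  2.744]), 'contact_force': array([-0.266,  0.608, -0.114]), 'torque': array([ 0.179, -0.028,  0.02 ]), 'grip_force': np.float64(0.0), 'width': np.float64(0.085)}
```

The commanded pose has inherited a 0.15 rad tilt from the joint limit, which z-turns cannot undo. I'll turn so the lean points inward (q6 = π/2) and creep against the outer reach limit, which should trade the tilt back.

drive_tool([
  [[5, 2, 0], -0.17],
  [[10, 4, 0], -0.34],
  [[15, 6, 0], -0.51],
  [[20, 8, 0], -0.68],
  [[25, 9.8, 0], -0.8],
  [[28, 10.9, 0], -0.8],
  [[30, 11.7, 0], -0.8],
  [[30, 11.7, 0], -0.8],
])

```text
time_s: 6.2
tcp_pos: [0.6842, 0.2656, 0.3093]
orientation: [-2.993, 0.005, 1.946]
contact_force: [-0.2, 0.0, 0.5]
width: 0.0851
grip_force: 0.0
```

```bash
python3 - <<'E'
from h import *
s=monitor.read_state();print({k:np.round(v,3) for k,v in s.items()})
E
```

```text
{'time_s': np.float64(6.2), 'qpos': array([ 0.372,  0.967,  1.365,  2.117, -0.005,  1.569]), 'qvel': array([ 0.008, -0.026,  0.013,  0.004, -0.002, -0.   ]), 'joint_efforts': array([-2.4100e-01, -6.6624e+01,  2.0159e+01,  1.1760e+00, -2.7000e-02,
        4.0000e-03]), 'tcp_pos': array([0.684, 0.266, 0.309]), 'orientation': array([-2.993,  0.005,  1.946]), 'contact_force': array([-0.178,  0.006,  0.534]), 'torque': array([ 0.051, -0.099, -0.02 ]), 'grip_force': np.float64(0.0), 'width': np.float64(0.085)}
```

drive_tool([
  [[1, 0.4, 2], 0],
  [[2, 0.8, 4], 0],
  [[3, 1.2, 6], 0],
  [[3, 1.2, 6], 0],
])

```text
time_s: 6.7
tcp_pos: [0.6796, 0.2647, 0.3422]
orientation: [-3.039, 0.005, 1.947]
contact_force: [0.7, 0.2, 0.2]
width: 0.0854
grip_force: 0.0
```

```bash
python3 - <<'E'
from h import *
s=monitor.read_state();print({k:np.round(v,3) for k,v in s.items() if k in('qpos','tcp_pos','orientation','qvel')})
E
```

```text
{'qpos': array([ 0.374,  0.922,  1.365,  2.117, -0.005,  1.569]), 'qvel': array([-0.001,  0.029, -0.009, -0.008, -0.001,  0.002]), 'tcp_pos': array([0.68 , 0.265, 0.342]), 'orientation': array([-3.039,  0.005,  1.947])}
```

Works as predicted: the roll is down 0.046. Continue.

drive_tool([
  [[1.5, 0.6, 3], 0],
  [[3, 1.2, 6], 0],
  [[4.5, 1.8, 9], 0],
  [[5, 2, 11], 0],
  [[5, 2, 11], 0],
])

```text
time_s: 7.32
tcp_pos: [0.6713, 0.2616, 0.3864]
orientation: [-3.1, 0.005, 1.947]
contact_force: [0.0, -0.3, 0.3]
width: 0.0854
grip_force: 0.0
```

drive_tool([
  [[1.5, 0.6, 3], 0],
  [[3, 1.2, 6], 0],
  [[3.4, 1.3, 7], 0],
  [[3.4, 1.3, 7], 0],
])

```text
time_s: 7.82
tcp_pos: [0.6635, 0.2581, 0.4197]
orientation: [3.137, 0.005, 1.947]
contact_force: [-0.5, -0.2, -0.0]
width: 0.0855
grip_force: 0.0
```

Upright again. Back above the tool.

drive_tool([
  [[-4, -2, -2], 0.17],
  [[-8, -4, -5], 0.34],
  [[-12, -6, -9], 0.51],
  [[-16, -8, -13], 0.68],
  [[-16.5, -8.1, -15], 0.8],
  [[-16.5, -8.1, -15], 0.8],
  [[-16.5, -8.1, -15], 0.8],
])

```text
time_s: 8.7
tcp_pos: [0.496, 0.1762, 0.2669]
orientation: [-3.141, 0.002, 2.745]
contact_force: [0.6, 1.0, 0.3]
width: 0.0857
grip_force: 0.0
```

```bash
cat > look.py <<'E'
from h import *
import pickle,sys
s=monitor.read_state();print({k:np.round(v,4) for k,v in s.items() if k in('time_s','qpos','tcp_pos','orientation','qvel')})
w=snap('wrist');pickle.dump(w,open(sys.argv[1]+'.pkl','wb'));save(sys.argv[1]+'.png',w['pixels'])
P=cloud(w);hsv=cv2.cvtColor(w['pixels'],cv2.COLOR_RGB2HSV);x,y,z=np.moveaxis(P,-1,0)
def rect(m,nm):
    m=cv2.morphologyEx(m.astype(np.uint8),cv2.MORPH_OPEN,np.ones((3,3)))>0
    p=P[m]
    if len(p)<10: print(nm,len(p)); return
    r=cv2.minAreaRect((p[:,:2]*1000).astype(np.float32)); print(nm,len(p),np.round(r[0],1),np.round(r[1],1),round(r[2],1),'z',np.median(p[:,2]).round(4),'px',np.argwhere(m).mean(0)[::-1].round())
if 'tool' in sys.argv:
    n=(abs(x-.49)<.1)&(abs(y-.18)<.06)
    rect(n&(z>.155)&(z<.175)&(hsv[...,1]>90),'handle')
    rect(n&(z>.112)&(z<.130)&(hsv[...,1]<90),'arm')
    rect(n&(z>.009)&(z<.02)&(hsv[...,1]<70),'foot')
    rect((z>.02)&(z<.034)&(hsv[...,1]>70)&(y>0.05),'tray')
if 'mould' in sys.argv:
    n=(abs(x-.62)<.1)&(abs(y+.087)<.1)
    rect(n&(z>.085)&(z<.15)&(hsv[...,1]>100),'block')
    rect(n&(z>.09)&(z<.108),'rim')
E
python3 look.py w3 tool
```

```text
{'time_s': np.float64(8.7), 'qpos': array([ 0.3421,  0.2492, -0.06  ,  1.2605, -0.0015,  0.7386]), 'qvel': array([0.0031, 0.02  , 0.1378, 0.004 , 0.0035, 0.0265]), 'tcp_pos': array([0.496 , 0.1762, 0.2669]), 'orientation': array([-3.1413e+00,  1.8000e-03,  2.7452e+00])}
handle 796 [496.7 178.5] [23.4 24.4] 67.6 z 0.1655 px [280. 209.]
arm 1286 [464.3 191.8] [23.9 49.1] 68.0 z 0.1218 px [280. 163.]
foot 380 [475.2 187.1] [43.1 71.6] 68.0 z 0.0137 px [275. 163.]
tray 4595 [507.4 241.6] [259.5 199.1] 82.1 z 0.0269 px [333. 163.]
```

View pics/w3.png

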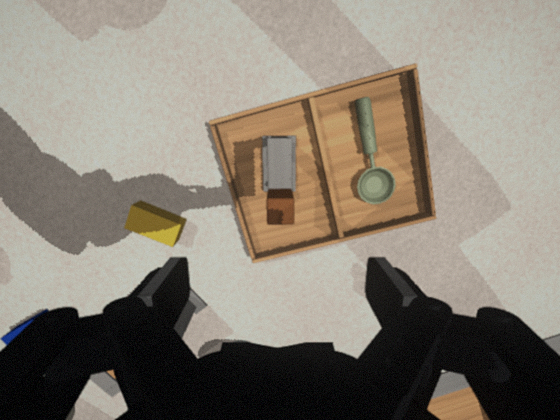

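Wrist view: handle at (280,209), midway between the fingers, and its heights match the text (handle top 0.166, foot top 0.014). Descend in two steps, then grip.

drive_tool([
  [[0, 0.1, -3], 0.01],
  [[0, 0.1, -6], 0.01],
  [[0, 0.1, -8], 0.01],
  [[0, 0.1, -10], 0.01],
  [[0, 0.1, -10], 0.01],
  [[0, 0.1, -10], 0.01],
])

```text
time_s: 9.5
tcp_pos: [0.5008, 0.1791, 0.17]
orientation: [3.137, 0.008, 2.756]
contact_force: [-0.2, -0.7, 0.7]
width: 0.0852
grip_force: 0.0
```

drive_tool([
  [[-0.35, -0.1, -1.5], 0],
  [[-0.35, -0.1, -3], 0],
  [[-0.35, -0.1, -4.1], 0],
  [[-0.35, -0.1, -4.1], 0],
  [[-0.35, -0.1, -4.1], 0],
])

```text
time_s: 10.12
tcp_pos: [0.4955, 0.1773, 0.1278]
orientation: [3.138, 0.006, 2.756]
contact_force: [0.2, 0.4, 0.1]
width: 0.0854
grip_force: 0.0
```

drive_tool([
  [[0, 0, 0], 0],
  [[0, 0, 0], 0],
  [[0, 0, 0], 0],
  [[0, 0, 0], 0],
  [[0, 0, 0], 0],
  [[0, 0, 0], 0],
  [[0, 0, 0], 0],
], grip=0, grip_force=80)

```text
time_s: 11.0
tcp_pos: [0.4958, 0.1776, 0.1279]
orientation: [3.138, 0.006, 2.757]
contact_force: [1.8, 1.5, 1.6]
width: 0.023
grip_force: 78.9
```

Gripped (23 mm wide, 79 N). Lift and move beside the mould for a wrist look at it, already turned to its yaw.

drive_tool([
  [[0, 0, 2], 0],
  [[0, 0, 6], 0],
  [[0, 0, 11], 0],
  [[1, -2, 15], 0.15],
  [[4, -5, 16], 0.3],
  [[7, -8, 16], 0.45],
  [[10, -11, 16], 0.6],
  [[11, -12, 16], 0.66],
  [[11, -12, 16], 0.66],
  [[11, -12, 16], 0.66],
])

```text
time_s: 12.25
tcp_pos: [0.6037, 0.0576, 0.2865]
orientation: [3.138, 0.002, -2.867]
contact_force: [-0.3, 0.9, -4.3]
width: 0.0232
grip_force: 79.6
```

```bash
python3 look.py w4 mould
```

```text
{'time_s': np.float64(12.25), 'qpos': array([ 0.0929,  0.3898,  0.1954,  1.3751,  0.0042, -0.1815]), 'qvel': array([ 0.01  , -0.0115,  0.0022, -0.0032, -0.0004, -0.0043]), 'tcp_pos': array([0.6037, 0.0576, 0.2865]), 'orientation': array([ 3.1378e+00,  2.1000e-03, -2.8671e+00])}
block 2006 [618.6 -84.3] [37.1 69. ] 15.8 z 0.0986 px [150. 169.]
rim 6000 [617.8 -84.7] [ 62.1 121.2] 15.9 z 0.0993 px [151. 169.]
```

View pics/w4.png

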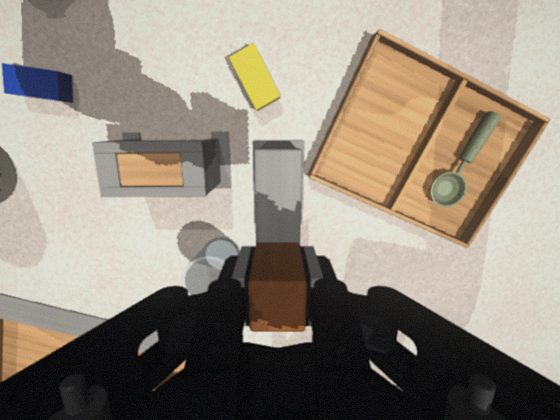

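The wrist view shows the mould at (150,169), rim 62 × 121 mm, centred at (0.618, −0.0845), yaw 0.277. The held tool's arm lies along the mould's x, with the C open towards it. Go to the front of the mould, 90 mm before its centre, and lower.

drive_tool([
  [[-2, -4, 0], 0.003],
  [[-4, -8, 0], 0.003],
  [[-6, -12, 0], 0.003],
  [[-7.2, -16.6, 0], 0.003],
  [[-7.2, -16.6, -3], 0.003],
  [[-7.2, -16.6, -7], 0.003],
  [[-7.2, -16.6, -11], 0.003],
  [[-7.2, -16.6, -12], 0.003],
  [[-7.2, -16.6, -12], 0.003],
])

```text
time_s: 13.42
tcp_pos: [0.5328, -0.1082, 0.1678]
orientation: [3.138, 0.005, -2.863]
contact_force: [0.6, -0.5, -2.9]
width: 0.0234
grip_force: 80.5
```

drive_tool([
  [[0.2, -0.6, -1.5], 0],
  [[0.36, -1.25, -3], 0],
  [[0.36, -1.25, -3.7], 0],
  [[0.36, -1.25, -3.7], 0],
  [[0.36, -1.25, -3.7], 0],
])

```text
time_s: 14.05
tcp_pos: [0.5369, -0.1213, 0.1307]
orientation: [3.139, 0.006, -2.864]
contact_force: [-1.4, -0.3, -4.3]
width: 0.0229
grip_force: 80.5
```

```bash
cat > mf.py <<'E'
from h import *
s=monitor.read_state();a=.2775
d=s['tcp_pos'][:2]-[.618,-.0845]; c,n=np.cos(a),np.sin(a)
print('t',s['time_s'],'mould x,y mm',(1000*np.array([c*d[0]+n*d[1],-n*d[0]+c*d[1]])).round(2),'z',s['tcp_pos'][2].round(4),'F',s['contact_force'].round(1),'rpy',s['orientation'].round(3))
E
python3 mf.py
```

```text
t 14.05 mould x,y mm [-88.08 -13.16] z 0.1307 F [-1.4 -0.3 -4.3] rpy [ 3.139  0.006 -2.864]
```

Advance 88 mm along the mould's x.

drive_tool([
  [[1.5, 0.43, 0], 0],
  [[3, 0.86, 0], 0],
  [[4.5, 1.28, 0], 0],
  [[6, 1.71, 0], 0],
  [[7.5, 2.14, 0], 0],
  [[8.47, 2.41, 0], 0],
  [[8.47, 2.41, 0], 0],
  [[8.47, 2.41, 0], 0],
])

```text
time_s: 15.05
tcp_pos: [0.6209, -0.0972, 0.1303]
orientation: [3.138, 0.004, -2.864]
contact_force: [0.5, 0.1, -4.7]
width: 0.0233
grip_force: 80.6
```

```bash
python3 mf.py; python3 - <<'E'
from h import *
a=snap('scene');save('in.png',cv2.resize(a['pixels'][150:310,140:340],None,fx=3,fy=3,interpolation=cv2.INTER_CUBIC))
E
```

```text
t 15.05 mould x,y mm [ -0.71 -12.96] z 0.1303 F [ 0.5  0.1 -4.7] rpy [ 3.138  0.004 -2.864]
```

View pics/in.png

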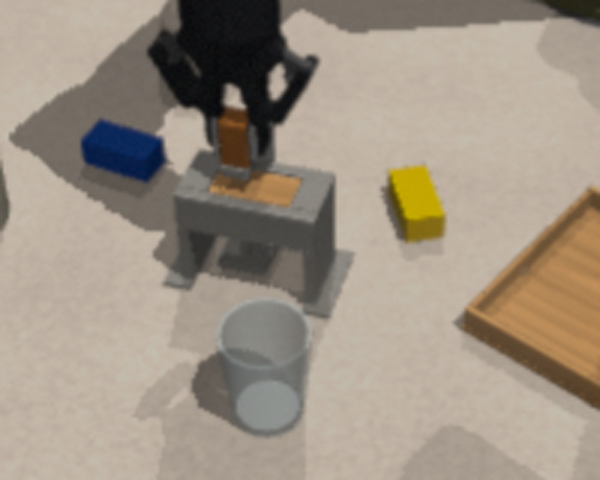

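The tool is in: foot under the bridge (240,260), handle above the rim. Raise slowly towards contact, expected at TCP z ≈ 0.141.

drive_tool([
  [[0, 0, 0.3], 0],
  [[0, 0, 0.6], 0],
  [[0, 0, 0.8], 0],
  [[0, 0, 0.85], 0],
  [[0, 0, 0.9], 0],
  [[0, 0, 0.9], 0],
])

```text
time_s: 15.85
tcp_pos: [0.6214, -0.0971, 0.1395]
orientation: [3.139, 0.005, -2.864]
contact_force: [-0.1, -0.6, -4.1]
width: 0.0231
grip_force: 80.6
```

drive_tool([
  [[0, 0, 0.05], 0],
  [[0, 0, 0.1], 0],
  [[0, 0, 0.1], 0],
])

```text
time_s: 16.23
tcp_pos: [0.6215, -0.0971, 0.1406]
orientation: [3.139, 0.005, -2.864]
contact_force: [0.2, -0.7, -4.6]
width: 0.0229
grip_force: 80.6
```

drive_tool([
  [[0, 0, 0.04], 0],
  [[0, 0, 0.08], 0],
  [[0, 0, 0.08], 0],
])

```text
time_s: 16.6
tcp_pos: [0.6213, -0.0972, 0.1409]
orientation: [3.139, 0.005, -2.864]
contact_force: [0.3, -0.2, -7.2]
width: 0.0229
grip_force: 80.4
```

```bash
python3 mf.py
```

```text
t 16.6 mould x,y mm [ -0.27 -13.1 ] z 0.1409 F [ 0.3 -0.2 -7.2] rpy [ 3.139  0.005 -2.864]
```

Contact at z ≈ 0.1408 with about 3 N, so roughly 6 N/mm. Slide along the mould's +y in 1.5 mm steps, watching Fz.

drive_tool([
  [[-0.014, 0.048, 0], 0],
  [[-0.028, 0.096, 0], 0],
  [[-0.041, 0.144, 0], 0],
  [[-0.041, 0.144, 0], 0],
])

```text
time_s: 17.1
tcp_pos: [0.6212, -0.0967, 0.141]
orientation: [3.141, 0.005, -2.864]
contact_force: [2.7, -4.7, -12.6]
width: 0.0228
grip_force: 79.5
```

drive_tool([
  [[-0.014, 0.048, 0], 0],
  [[-0.028, 0.096, 0], 0],
  [[-0.041, 0.144, 0], 0],
  [[-0.041, 0.144, 0], 0],
])

```text
time_s: 17.6
tcp_pos: [0.6205, -0.095, 0.141]
orientation: [3.14, 0.004, -2.864]
contact_force: [1.8, -4.5, -13.0]
width: 0.0227
grip_force: 79.5
```

Force crept to about 8.5 N; ease off 0.5 mm while sliding on.

drive_tool([
  [[-0.014, 0.048, -0.05], 0],
  [[-0.028, 0.096, -0.05], 0],
  [[-0.041, 0.144, -0.05], 0],
  [[-0.041, 0.144, -0.05], 0],
])

```text
time_s: 18.1
tcp_pos: [0.6199, -0.0927, 0.1409]
orientation: [3.138, 0.005, -2.864]
contact_force: [0.5, -2.7, -8.9]
width: 0.0232
grip_force: 79.9
```

drive_tool([
  [[-0.014, 0.048, 0], 0],
  [[-0.028, 0.096, 0], 0],
  [[-0.041, 0.144, 0], 0],
  [[-0.041, 0.144, 0], 0],
])

```text
time_s: 18.6
tcp_pos: [0.6198, -0.0912, 0.1409]
orientation: [3.138, 0.005, -2.864]
contact_force: [-0.5, -1.8, -9.3]
width: 0.0231
grip_force: 80.1
```

```bash
python3 mf.py
```

```text
t 18.6 mould x,y mm [-0.14 -6.95] z 0.1409 F [-0.5 -1.8 -9.3] rpy [ 3.138  0.005 -2.864]
```

Steady at about 5 N. Continue.

drive_tool([
  [[-0.014, 0.048, 0], 0],
  [[-0.028, 0.096, 0], 0],
  [[-0.041, 0.144, 0], 0],
  [[-0.041, 0.144, 0], 0],
])

```text
time_s: 19.1
tcp_pos: [0.6195, -0.0899, 0.1409]
orientation: [3.139, 0.006, -2.864]
contact_force: [1.2, -2.0, -7.5]
width: 0.0234
grip_force: 80.2
```

drive_tool([
  [[-0.014, 0.048, 0], 0],
  [[-0.028, 0.096, 0], 0],
  [[-0.041, 0.144, 0], 0],
  [[-0.041, 0.144, 0], 0],
])

```text
time_s: 19.6
tcp_pos: [0.619, -0.0884, 0.1409]
orientation: [3.139, 0.006, -2.864]
contact_force: [0.3, -2.1, -7.6]
width: 0.0232
grip_force: 80.2
```

drive_tool([
  [[-0.014, 0.048, 0], 0],
  [[-0.028, 0.096, 0], 0],
  [[-0.041, 0.144, 0], 0],
  [[-0.041, 0.144, 0], 0],
])

```text
time_s: 20.1
tcp_pos: [0.6185, -0.0869, 0.1409]
orientation: [3.138, 0.005, -2.864]
contact_force: [1.4, -1.7, -7.6]
width: 0.0233
grip_force: 80.2
```

drive_tool([
  [[-0.014, 0.048, 0], 0],
  [[-0.028, 0.096, 0], 0],
  [[-0.041, 0.144, 0], 0],
  [[-0.041, 0.144, 0], 0],
])

```text
time_s: 20.6
tcp_pos: [0.6181, -0.0855, 0.1409]
orientation: [3.138, 0.005, -2.864]
contact_force: [0.2, -1.4, -7.8]
width: 0.0229
grip_force: 80.3
```

```bash
python3 mf.py
```

```text
t 20.6 mould x,y mm [-0.16 -0.98] z 0.1409 F [ 0.2 -1.4 -7.8] rpy [ 3.138  0.005 -2.864]
```

drive_tool([
  [[-0.014, 0.048, 0], 0],
  [[-0.028, 0.096, 0], 0],
  [[-0.041, 0.144, 0], 0],
  [[-0.041, 0.144, 0], 0],
])

```text
time_s: 21.1
tcp_pos: [0.6177, -0.084, 0.1409]
orientation: [3.138, 0.005, -2.864]
contact_force: [0.4, -1.7, -6.9]
width: 0.0231
grip_force: 80.4
```

drive_tool([
  [[-0.014, 0.048, 0], 0],
  [[-0.028, 0.096, 0], 0],
  [[-0.041, 0.144, 0], 0],
  [[-0.041, 0.144, 0], 0],
])

```text
time_s: 21.6
tcp_pos: [0.6173, -0.0826, 0.1409]
orientation: [3.138, 0.005, -2.864]
contact_force: [-0.5, -1.0, -5.9]
width: 0.0233
grip_force: 80.4
```

drive_tool([
  [[-0.014, 0.048, 0.03], 0],
  [[-0.028, 0.096, 0.03], 0],
  [[-0.041, 0.144, 0.03], 0],
  [[-0.041, 0.144, 0.03], 0],
])

```text
time_s: 22.1
tcp_pos: [0.6168, -0.0812, 0.1411]
orientation: [3.138, 0.005, -2.864]
contact_force: [0.8, -0.4, -7.0]
width: 0.0232
grip_force: 80.2
```

drive_tool([
  [[-0.014, 0.048, 0], 0],
  [[-0.028, 0.096, 0], 0],
  [[-0.041, 0.144, 0], 0],
  [[-0.041, 0.144, 0], 0],
])

```text
time_s: 22.6
tcp_pos: [0.6167, -0.0795, 0.1415]
orientation: [3.138, 0.006, -2.863]
contact_force: [-1.1, -0.4, -4.8]
width: 0.0234
grip_force: 80.6
```

```bash
python3 mf.py
```

```text
t 22.6 mould x,y mm [0.07 5.15] z 0.1415 F [-1.1 -0.4 -4.8] rpy [ 3.138  0.006 -2.863]
```

At mould y ≈ +5.2 mm, z rose and the force dropped to the tool's weight, so this is likely the hole. Test by rising 1.2 mm.

drive_tool([
  [[0, 0, 0.03], 0],
  [[0, 0, 0.06], 0],
  [[0, 0, 0.09], 0],
  [[0, 0, 0.12], 0],
  [[0, 0, 0.12], 0],
])

```text
time_s: 23.22
tcp_pos: [0.6165, -0.0799, 0.1423]
orientation: [3.139, 0.005, -2.864]
contact_force: [-0.7, 1.2, -4.3]
width: 0.0238
grip_force: 80.6
```

The rod is in the hole. Nudge 0.5 mm towards its middle and rise to the block (contact expected at z ≈ 0.147).

drive_tool([
  [[-0.014, 0.048, 0.05], 0],
  [[-0.014, 0.048, 0.1], 0],
  [[-0.014, 0.048, 0.15], 0],
  [[-0.014, 0.048, 0.2], 0],
  [[-0.014, 0.048, 0.25], 0],
  [[-0.014, 0.048, 0.3], 0],
  [[-0.014, 0.048, 0.3], 0],
])

```text
time_s: 24.1
tcp_pos: [0.6164, -0.0794, 0.1454]
orientation: [3.139, 0.005, -2.864]
contact_force: [0.2, -0.0, -3.7]
width: 0.0229
grip_force: 80.6
```

drive_tool([
  [[0, 0, 0.04], 0],
  [[0, 0, 0.08], 0],
  [[0, 0, 0.12], 0],
  [[0, 0, 0.16], 0],
  [[0, 0, 0.2], 0],
  [[0, 0, 0.2], 0],
])

```text
time_s: 24.85
tcp_pos: [0.6163, -0.0794, 0.1469]
orientation: [3.138, 0.005, -2.864]
contact_force: [0.5, 0.3, -8.5]
width: 0.023
grip_force: 80.3
```

Block contact at z ≈ 0.1467. Target TCP z ≈ 0.1627 (16 mm of lift). Push slowly.

drive_tool([
  [[0, 0, 0.08], 0],
  [[0, 0, 0.16], 0],
  [[0, 0, 0.24], 0],
  [[0, 0, 0.32], 0],
  [[0, 0, 0.4], 0],
  [[0, 0, 0.48], 0],
  [[0, 0, 0.56], 0],
  [[0, 0, 0.64], 0],
  [[0, 0, 0.72], 0],
  [[0, 0, 0.8], 0],
])

```text
time_s: 26.1
tcp_pos: [0.6163, -0.0794, 0.1554]
orientation: [3.139, 0.005, -2.864]
contact_force: [-0.1, 0.0, -9.7]
width: 0.0231
grip_force: 80.1
```

```bash
python3 mf.py
```

```text
t 26.1 mould x,y mm [-0.21  5.39] z 0.1554 F [-0.1  0.  -9.7] rpy [ 3.139  0.005 -2.864]
```

drive_tool([
  [[0, 0, 0.08], 0],
  [[0, 0, 0.16], 0],
  [[0, 0, 0.24], 0],
  [[0, 0, 0.32], 0],
  [[0, 0, 0.4], 0],
  [[0, 0, 0.48], 0],
  [[0, 0, 0.56], 0],
  [[0, 0, 0.62], 0],
  [[0, 0, 0.66], 0],
  [[0, 0, 0.66], 0],
])

```text
time_s: 27.35
tcp_pos: [0.6164, -0.0794, 0.162]
orientation: [3.139, 0.005, -2.864]
contact_force: [-0.5, 0.0, -9.2]
width: 0.0231
grip_force: 80.0
```

```bash
python3 mf.py; cat > bl.py <<'E'
from h import *
for n in('scene','top'):
    d=snap(n);P=cloud(d);hsv=cv2.cvtColor(d['pixels'],cv2.COLOR_RGB2HSV);x,y,z=np.moveaxis(P,-1,0)
    u=(x-.618)*.9617+(y+.0845)*.274; v=-(x-.618)*.274+(y+.0845)*.9617
    rim=z[(abs(u)<.03)&(abs(v)>.042)&(abs(v)<.056)&(z>.085)&(z<.105)]
    t=(abs(u)<.022)&(abs(v)<.04)&(hsv[...,1]>100)&(hsv[...,0]<25)&(z>.09)&(z<.128)
    print(n,'rim',np.median(rim).round(4),len(rim),'block',np.percentile(z[t],[10,50,75,90]).round(4),t.sum(),'u,v mid',np.median(u[t]).round(4),np.median(v[t]).round(4))
    if n=='scene': save('bl_%d.png'%(monitor.read_state()['time_s']*10),cv2.resize(d['pixels'][150:310,140:340],None,fx=3,fy=3))
E
python3 bl.py
```

```text
t 27.35 mould x,y mm [-0.12  5.34] z 0.162 F [-0.5  0.  -9.2] rpy [ 3.139  0.005 -2.864]
scene rim 0.0992 179 block [0.1021 0.1126 0.1137 0.1148] 387 u,v mid 0.0116 0.0037Traceback (most recent call last):
  File "bl.py", line 7, in <module>
    print(n,'rim',np.median(rim).round(4),len(rim),'block',np.percentile(z[t],[10,50,75,90]).round(4),t.sum(),'u,v mid',np.median(u[t]).round(4),np.median(v[t]).round(4))
                                                           ~~~~~~~~~~~~~^^^^^^^^^^^^^^^^^^^^
    return _quantile_unchecked(
        a, q, axis, out, overwrite_input, method, keepdims, weights)
    return _ureduce(a,
                    func=_quantile_ureduce_func,
    ...<5 lines>...
                    overwrite_input=overwrite_input,
                    method=method)
    r = func(a, **kwargs)
    result = _quantile(arr,
                       quantiles=q,
    ...<2 lines>...
                       out=out,
                       weights=wgt)
    slices_having_nans = np.isnan(arr[-1, ...])
                                  ~~~^^^^^^^^^
IndexError: index -1 is out of bounds for axis 0 with size 0
```

The block stands 14.3 mm proud both by camera and by kinematics, with about 5 N on the rod. Withdraw straight down, then out along −x of the mould.

drive_tool([
  [[0, 0, -0.3], 0],
  [[0, 0, -0.8], 0],
  [[0, 0, -1.4], 0],
  [[0, 0, -2], 0],
  [[0, 0, -2.6], 0],
  [[0, 0, -3.1], 0],
  [[0, 0, -3.1], 0],
  [[0, 0, -3.1], 0],
])

```text
time_s: 28.45
tcp_pos: [0.6164, -0.0794, 0.131]
orientation: [3.139, 0.005, -2.864]
contact_force: [-0.2, -0.2, -3.8]
width: 0.023
grip_force: 80.9
```

drive_tool([
  [[-1.5, -0.43, 0], 0],
  [[-3, -0.86, 0], 0],
  [[-4.5, -1.28, 0], 0],
  [[-6, -1.71, 0], 0],
  [[-7.5, -2.14, 0], 0],
  [[-9, -2.57, 0], 0],
  [[-9.6, -2.74, 0], 0],
  [[-9.6, -2.74, 0], 0],
])

```text
time_s: 29.45
tcp_pos: [0.5201, -0.1069, 0.1311]
orientation: [3.139, 0.006, -2.864]
contact_force: [-0.2, -1.0, -4.1]
width: 0.0231
grip_force: 80.7
```

```bash
sed -i 's/(hsv\[...,1\]>100)&(hsv\[...,0\]<25)&//' bl.py; python3 mf.py; python3 bl.py
```

```text
t 29.45 mould x,y mm [-100.27    5.24] z 0.1311 F [-0.2 -1.  -4.1] rpy [ 3.139  0.006 -2.864]
scene rim 0.0994 181 block [0.0998 0.1118 0.1133 0.1143] 451 u,v mid 0.0104 0.0038
top rim 0.0998 297 block [0.0989 0.1127 0.1145 0.116 ] 721 u,v mid -0.001 0.0012
```

The block stays at about 14 mm. Lift and carry the tool back to its original spot.

drive_tool([
  [[0, 0, 4], 0],
  [[0, 0, 9], 0],
  [[-0.4, 4, 12], -0.1],
  [[-0.8, 9, 12], -0.22],
  [[-1.2, 14, 12], -0.34],
  [[-1.7, 19, 12], -0.46],
  [[-2.1, 24, 12], -0.58],
  [[-2.4, 28.4, 12], -0.66],
  [[-2.4, 28.4, 12], -0.66],
  [[-2.4, 28.4, 12], -0.66],
])

```text
time_s: 30.8
tcp_pos: [0.4965, 0.1774, 0.2507]
orientation: [3.139, 0.005, 2.761]
contact_force: [-0.3, 0.5, -4.4]
width: 0.0229
grip_force: 81.4
```

drive_tool([
  [[0, 0, -3], 0],
  [[0, 0, -6], 0],
  [[0, 0, -9], 0],
  [[0, 0, -11], 0],
  [[0, 0, -11], 0],
  [[0, 0, -11], 0],
])

```text
time_s: 31.55
tcp_pos: [0.4972, 0.1767, 0.1418]
orientation: [3.138, 0.006, 2.758]
contact_force: [0.7, 1.5, -3.6]
width: 0.0231
grip_force: 81.4
```

Now lower the last 14 mm gently.

drive_tool([
  [[0, 0, -0.4], 0],
  [[0, 0, -0.8], 0],
  [[0, 0, -1.1], 0],
  [[0, 0, -1.25], 0],
  [[0, 0, -1.35], 0],
  [[0, 0, -1.4], 0],
  [[0, 0, -1.4], 0],
])

```text
time_s: 32.42
tcp_pos: [0.4967, 0.1772, 0.1278]
orientation: [3.138, 0.006, 2.76]
contact_force: [-2.0, -0.7, 5.6]
width: 0.0228
grip_force: 82.7
```

The foot is on the tray floor (Fz went from −4 to +5.6). Release.

drive_tool([
  [[0, 0, 0.05], 0],
  [[0, 0, 0.05], 0],
  [[0, 0, 0.05], 0],
  [[0, 0, 0.05], 0],
  [[0, 0, 0.05], 0],
  [[0, 0, 0.05], 0],
], grip=1)

```text
time_s: 33.17
tcp_pos: [0.4964, 0.1772, 0.1274]
orientation: [3.139, 0.005, 2.76]
contact_force: [-0.1, 0.6, 0.9]
width: 0.0855
grip_force: 0.0
```

drive_tool([
  [[0, 0, 2], 0],
  [[0, 0, 5], 0],
  [[0, 0, 9], 0],
  [[0, 0, 13], 0],
  [[0, 0, 14], 0],
  [[0, 0, 14], 0],
  [[0, 0, 14], 0],
])

```text
time_s: 34.05
tcp_pos: [0.4955, 0.1769, 0.2658]
orientation: [3.141, 0.003, 2.76]
contact_force: [-0.3, 0.0, -0.2]
width: 0.0853
grip_force: 0.0
```

```bash
python3 look.py w9 tool; python3 bl.py; python3 - <<'E'
from h import *
s=monitor.read_state(); print(s['contact_force'],s['width'])
save('end.png',snap('scene')['pixels'])
E
```

```text
{'time_s': np.float64(34.05), 'qpos': array([ 0.3437,  0.2476, -0.065 ,  1.2553, -0.0013,  0.7257]), 'qvel': array([-0.0002,  0.0048, -0.0048,  0.0019, -0.0001, -0.0007]), 'tcp_pos': array([0.4955, 0.1769, 0.2658]), 'orientation': array([3.1406e+00, 3.1000e-03, 2.7596e+00])}
handle 797 [497.4 177.1] [23.4 23.9] 67.8 z 0.1656 px [279. 212.]
arm 1273 [465.1 190.9] [23.3 48.8] 67.6 z 0.1218 px [279. 165.]
foot 473 [476.2 185.8] [43.4 72.8] 68.5 z 0.0137 px [276. 163.]
tray 4627 [507.6 241.5] [259.1 199.7] 82.1 z 0.0269 px [333. 164.]
scene rim 0.0992 179 block [0.1    0.1118 0.1135 0.1144] 455 u,v mid 0.0106 0.0039
top rim 0.0997 338 block [0.0994 0.1128 0.1147 0.1161] 716 u,v mid -0.0009 0.001
[ 0.13436689  0.06498687 -0.29827825] 0.08508965449300042
```

View pics/end.png

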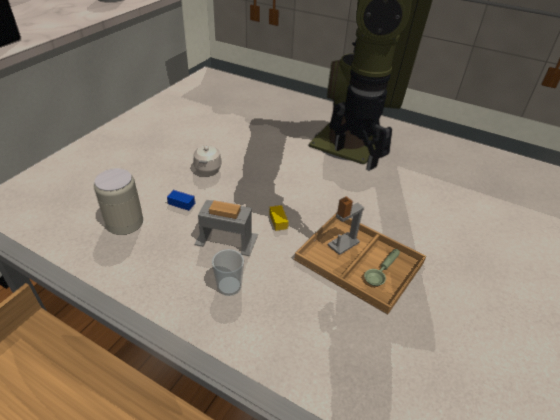

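The end picture shows the block standing proud at (225,210), the tool upright in the tray at (347,222), the bystanders unmoved and the gripper clear. Hand in.

```bash
python3 -c "
from bench import ticket
print(ticket.close_job())"
```

```text
the job is handed in; nothing more can be done
None
```

I handed the job in at about 34 s: by my last camera check the block stands about 14 mm proud and level in the mould, the tool stands released and upright in the tray, and the cup, sugar pot, formula container and spoon are where they were. The judged result was not shown.

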